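# Eject the spent cartridge from a push-push dock and stand it in the caddy

### The arm

A 6-joint arm with a two-finger parallel gripper is mounted at the origin on a cart in front of the work surface, level with it; the furniture and walls round the work are solid. World frame = base frame: x ahead of the robot, y to its left, z up, the work surface at z = 0. Lengths are in m, angles in rad, forces in N, time in s.
With the tool pointing down it reaches from about 0.35 to 0.775 m from the base axis. Payload 5.5 kg.
Tool frame: the origin (TCP) lies at the very end of the fingers, on their centre line; the grasp point (between the pads) lies 19 mm behind it (env.grip_point_offset is the distance from the TCP to the grasp point, in m); z points along the fingers, y is the line along which they close (so a half turn about z gives the same grasp; the last joint's range is limited). The gripper opens to 85 mm and grips with 20 to 120 N. Pads are 22 mm wide; open, the fingers measure 114 mm over their backs; the gripper's body (76 mm by 85 mm) begins 54 mm behind the grasp point. The pads swing forward as they close: fully open they stand 13 mm farther back than shut.
Start: joints at [-1.251, 0.313, 0.046, 1.304, 0, 1.431], TCP at [0.255, -0.515, 0.231] pointing down, gripper open.
Joint ranges: [-2.76, 2.76], [-0.86, 1.69], [-1.03, 1.26], [-2.2, 2.34], [-1.47, 1.5], [-3.14, 3.14]. Speed limits (rad/s): [2.57, 2.57, 3.14, 3.14, 3.14, 3.14].

### API

Orientations are given as a unit quaternion [w, x, y, z].
In Python, from workcell import sensors, imaging, workorder, env gives the robot as it stands.
- The arm moves only by the shell command python3 -m handwheel 'ROWS' [FORCE]. ROWS is JSON, a list of rows, each a list of 5 numbers: the shift along the tool's x, y, z in mm, then the turn about the tool's z in rad, then the opening, from 0 (shut) to 1 (fully open). A call has 1 to 8 rows; each row is the pose to reach, as a shift and turn from the pose commanded when the call began, along the tool's axes at that moment; what a row does not reach only later rows make up. A row lasts 1/10 s, in which the tool goes at most 50 mm and 8.59 degrees, less where a joint would pass 70% of its speed; a pose out of reach is approached as far as the arm can. A call with a gripper value outside its range is refused whole. The fingers move at their own pace and stop on an object; FORCE is the grip in N (left out, the last holds). Time passes only in rows, so rows that repeat a pose let the fingers close. It gives the time, the measured TCP pose, the force, the opening and the grip force at its end, in the units of the state.
- sensors.get_state(): the state, without advancing time (a new reading comes with each control period).
- imaging.read_camera(name): name is "side" or "top" or "wrist"; returns a dict with "color" (384x512x3 uint8, blue, green, red), "z_map" (384x512 float32, m along the optical axis (not along the pixel's ray), 0 where there is no reading), "fx", "fy", "cx", "cy" (pixels), "xyz" and "rotation" of the camera in the world. Camera axes: x right, y down, z forward; pixel columns grow to the right and rows downward; lengths in m; the calibration is good to about 2 mm. A picture is of the moment at which its call begins.
- workorder.hand_in(): hands the job in; it is judged then, once.
The state is a dict: "clock": time; "joint_pos": joint angles; "qvel": joint speeds; "tau": joint torques, N m; "tcp_pos": TCP position; "orientation": TCP orientation; "wrist_force": force on the tool from outside, world axes, zero at the start; "ft_torque": the same for the moment, N m; "finger_gap": finger opening in m; "grip_force": force on a finger pad.
Only numpy, scipy, OpenCV 4.12 (cv2) and the standard library are available. Lean on these libraries where they do the work, as an engineer would, in place of code of your own. Each camera call takes 0.05 s, during which the arm holds its last target. There are 200 camera calls.

### The job

The orange-capped cartridge in the leaning two-bay dock is spent: push it further in until its push-push catch trips, let it spring up, then draw it out and leave it standing upright in the empty orange-rimmed caddy. Press firmly but without forcing it. Leave the blue-capped cartridge latched in its bay, and do not disturb the dark-capped bottle or the green slide box.

Things in the scene. Friction and masses are not known exactly. Their poses are not given: they have to be found in the camera images.
- dock: White and grey two-bay cartridge dock fixed to the table, 198 mm wide (y), 165 mm deep, 150 mm high. Origin on the table below the middle of its sloping top face; z up, y left, -x its front. The head leans 30 degrees forward: the slots point outward along u = (-0.5, 0, 0.866) in the dock's frame. Each bay holds one cartridge on a spring carriage with a push-push catch; which is where varies.
- dock_face (a point): Middle of the dock's flat sloping top face, 132 mm above the dock's origin; axes as the dock's. The face is square to u, 66 mm up the slope and 190 mm wide. Two slots (63 mm along y, 17 mm up the slope) open in it, their middles 45 mm to either side of this point along the dock's y; nothing else stands out of the face.
- bay_left (a joint): Spring carriage of the bay at dock y = +45 mm, sliding along u, in m: 0 latched, -0.009 at its solid bottom stop, +0.024 sprung up. Spring about 7 N latched, 8 N just before the stop, 4 N up. Latched it grips the cartridge's foot: a normal pull (under 25 N) does not free it. Pressed to the stop and let go (not part way), it rises in about 0.5 s; only up does it free the cartridge. Pressed to the stop again it latches again.
- bay_right (a joint): The same for the bay at dock y = -45 mm.
- spent: The same cartridge; origin at the middle of its foot (the end away from the cap), axes as for spent_center.
- spent_center (a point): Centre of the loose spent cartridge: a flat plate 14 mm thick (x), 60 mm wide (y), 100 mm long (z, towards the cap), white, dark window, orange cap on its last 28 mm; about 120 g. 50 mm from cap top and foot. 12 mm notches in its narrow edges near the foot. In the dock its z is along u, its y along dock y; the cap stands 12 mm out of the face latched, 3 mm at the stop, 36 mm sprung up.
- fresh_center (a point): Centre of the other cartridge, of the same shape and axes, with a blue cap and a pale window. It is to stay latched in its bay.
- caddy: Empty grey open-topped caddy with an orange rim, fixed to the table on a 70 x 120 mm foot plate. Origin on the table at its centre. Inside 30 mm (its x) by 84 mm (its y); walls 4 mm, rim 64 mm above the table, inner floor 4 mm above the table, so a standing cartridge shows 40 mm. A tall fixed microscope (x 0.41 to 0.67, y -0.04 to -0.24 m) is between it and the dock.
- bottle_center (a point): Centre of a loose dark-capped reagent bottle, 54 mm across and 105 mm high, standing to the left of the dock. Bystander.
- slide_box_center (a point): Centre of a loose green slide box, 76 x 101 mm and 31 mm high, lying to the right of the caddy. Bystander.

How it is judged:
On the way, in this order (a step that is already met when the one before it is completed fails the run):
1. the spent cartridge is pressed at least 5 mm deeper into its bay (z of spent_center in the frame of dock below 0.0948 m).
2. the spent cartridge has sprung up at least 18 mm above its latched place (z of spent_center in the frame of dock above 0.1147 m), for 0.1 s.
At the end, for the whole second after the job is handed in: The spent cartridge stands cap up on the caddy's floor (centre within 30 mm of the caddy's centre from above, 45 to 65 mm above the table, leaning under 23 degrees), released, at rest; blue cartridge latched within 5 mm of its start, bottle and slide box within 30 mm of theirs (horizontal distance between spent_center and caddy below 0.03 m and height (world z) of spent_center between 0.045 and 0.065 m and angle between spent_center's own z axis and vertical below 0.4 rad and linear speed of spent below 0.02 m/s and distance of fresh_center from where it was at the start of the episode below 0.005 m and distance of each of bottle_center, slide_box_center from where it was at the start of the episode below 0.03 m); the robot touches nothing.
It fails at once if the blue-capped cartridge is ejected or shifted by more than 12 mm (distance of fresh_center from where it was at the start of the episode above 0.012 m).
It fails at once if the spent cartridge is forced against the dock with more than 250 N (all its contacts summed) (contact force between spent and dock above 250 N).
It fails at once if bottle or slide box is shifted by more than 50 mm (distance of any of bottle_center, slide_box_center from where it was at the start of the episode above 0.05 m).
It also fails if it takes over 51 s, if anything falls off the work surface, if the arm or the gripper's body presses on something with over 40 N, if the wrist force passes 120 N, or if a joint passes its speed limit or range.

## Working session

There is one attempt and no reset: what is moved stays moved. The work goes in short steps, Python scripts to look and compute and a shell command to move; the robot and the scene stay as the last step left them, time stands still between calls to the robot, and variables do not carry over. Pictures are saved under pics/ and viewed, at most 10 in all, crops included, and the job is handed in when it is done.

```bash
ls; mkdir -p pics
cat > h.py <<'E'
import numpy as np, cv2
from scipy.spatial.transform import Rotation as R
from workcell import sensors, imaging, workorder, env
def rot(q):
    q=np.array(q,float)
    if q.shape==(3,3): return q
    return R.from_quat(q[[1,2,3,0]]).as_matrix()
def shot(name,fn=None):
    c=imaging.read_camera(name)
    if fn: cv2.imwrite('pics/'+fn,c['color'])
    np.savez('/tmp/'+name+'.npz',**{k:np.array(v) for k,v in c.items()})
    return c
def load(name): return dict(np.load('/tmp/'+name+'.npz'))
def cloud(c):
    z=c['z_map']; v,u=np.mgrid[:z.shape[0],:z.shape[1]]
    P=np.stack([(u-c['cx'])/c['fx']*z,(v-c['cy'])/c['fy']*z,z],-1)
    P=P@rot(c['rotation']).T+c['xyz']; P[z==0]=np.nan
    return P
def tool(target,s=None):
    "shift mm in tool axes from current TCP to target"
    s=s or sensors.get_state()
    return (rot(s['orientation']).T@(np.array(target)-s['tcp_pos'])*1000).round(1)
E
python3 - <<'E'
from h import *
a=shot('top','top1.png'); b=shot('side','side1.png')
print(a['xyz'],a['rotation'],b['xyz'],b['rotation'],a['fx'],b['fx'])
cv2.imwrite('pics/both1.png',cv2.resize(np.hstack([a['color'],b['color']]),(800,300)))
s=sensors.get_state(); print(s); print(rot(s['orientation']).round(3))
E
```

```text
pics
[ 0.32868839 -0.07042908  1.6537474 ] [-0.04495833  0.71321115 -0.69817802  0.04308195] [-0.62446113  0.6345468   0.97067991] [ 0.22967327 -0.43710872  0.76080974 -0.421135  ] 484.43937246057305 463.0658227446564
{'clock': 0.1, 'joint_pos': array([-1.25060442e+00,  3.13917376e-01,  4.51129069e-02,  1.30358752e+00,
        6.72199370e-06,  1.43121258e+00]), 'qvel': array([ 0.00060369, -0.00120542,  0.0025839 , -0.00055827,  0.00153217,
       -0.00063697]), 'tau': array([ 1.65465568e-03, -4.81721878e+01,  2.99246192e+01,  1.26513006e-02,
       -1.44979285e-04, -4.98784587e-06]), 'tcp_pos': array([ 0.2550165 , -0.51486556,  0.23051085]), 'orientation': array([-7.94884035e-04,  9.73691652e-01,  2.27868228e-01, -6.86022870e-05]), 'wrist_force': array([-0.83703296,  0.04553676, -0.38294875]), 'ft_torque': array([-0.01364494, -0.0144204 ,  0.03202353]), 'grip_force': 0.0, 'finger_gap': 0.0853133730402531}
[[ 0.896  0.444 -0.   ]
 [ 0.444 -0.896  0.002]
 [ 0.    -0.002 -1.   ]]
```

View pics/top1.png

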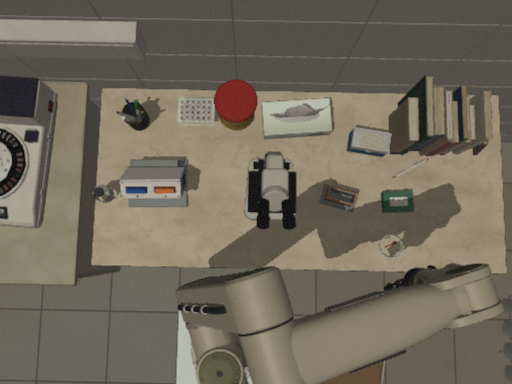

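View pics/side1.png

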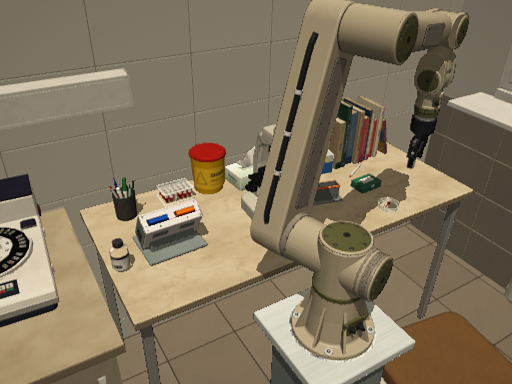

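The top view shows the dock around (153,185), with blue on the left at (135,190) and orange on the right at (165,190). The caddy is at (340,196), the slide box at (398,201) and the bottle at (103,193). The side view agrees. The spent cartridge is in the right bay.

Run:
```python
from h import *
for n in ('top','side'):
    c=load(n); P=cloud(c); hsv=cv2.cvtColor(c['color'],cv2.COLOR_BGR2HSV); h,s,v=cv2.split(hsv)
    for nm,m,box in (('orange',(h>5)&(h<20)&(s>190)&(v>120),((0.3,.8),(0.05,.5))),('blue',(h>100)&(h<125)&(s>170)&(v>80),((0.3,.8),(.1,.6))),('rim',(h>3)&(h<20)&(s>110),((.3,.7),(-.5,-.25))),('green',(h>60)&(h<95)&(s>90),((.3,.7),(-.8,-.35)))):
        k=m&(P[...,0]>box[0][0])&(P[...,0]<box[0][1])&(P[...,1]>box[1][0])&(P[...,1]<box[1][1])
        Q=P[k]; 
        if len(Q)<4: print(n,nm,len(Q)); continue
        vv,uu=np.nonzero(k)
        w,V=np.linalg.eigh(np.cov(Q[:,:2].T)); d=V[:,1]
        print(n,nm,len(Q),'med',np.median(Q,0).round(4),'min',Q.min(0).round(3),'max',Q.max(0).round(3),'axis',np.degrees(np.arctan2(d[1],d[0])).round(1),uu.mean().round(),vv.mean().round())
    # dock sloping face
    k=(P[...,2]>.07)&(P[...,2]<.16)&(P[...,0]>.3)&(P[...,0]<.6)&(P[...,1]>.1)&(P[...,1]<.5)&(s<40)
    Q=P[k]; print(n,'face',len(Q),Q.min(0).round(3),Q.max(0).round(3))
t=load('top')['color']
cv2.imwrite('pics/crop1.png',np.hstack([cv2.resize(t[150:215,110:200],(396,286),interpolation=cv2.INTER_CUBIC),cv2.resize(t[165:230,305:395],(396,286),interpolation=cv2.INTER_CUBIC)]))
```

```text
top orange 1
top blue 66 med [0.5035 0.2836 0.142 ] min [0.496 0.26  0.133] max [0.511 0.313 0.151] axis 90.2 136.0 190.0
top rim 86 med [ 0.5013 -0.3753  0.0609] min [ 0.48  -0.427  0.006] max [ 0.54  -0.327  0.07 ] axis 76.0 340.0 197.0
top green 28 med [ 0.5003 -0.5833  0.0319] min [ 0.467 -0.619  0.006] max [ 0.696 -0.524  0.254] axis 176.8 404.0 188.0
top face 1640 [0.483 0.143 0.07 ] [0.599 0.443 0.154]
side orange 79 med [0.5035 0.1989 0.1409] min [0.496 0.168 0.13 ] max [0.512 0.228 0.149] axis 90.2 184.0 210.0
side blue 81 med [0.5009 0.2879 0.1413] min [0.492 0.259 0.133] max [0.511 0.316 0.148] axis 90.1 158.0 219.0
side rim 85 med [ 0.4963 -0.381   0.0616] min [ 0.48  -0.498 -0.001] max [ 0.619 -0.329  0.07 ] axis 122.2 329.0 185.0
side green 378 med [ 0.5044 -0.5768  0.0306] min [ 0.456 -0.624  0.002] max [ 0.7   -0.516  0.275] axis 172.7 358.0 165.0
side face 1016 [0.481 0.146 0.07 ] [0.574 0.44  0.151]
```

View pics/crop1.png

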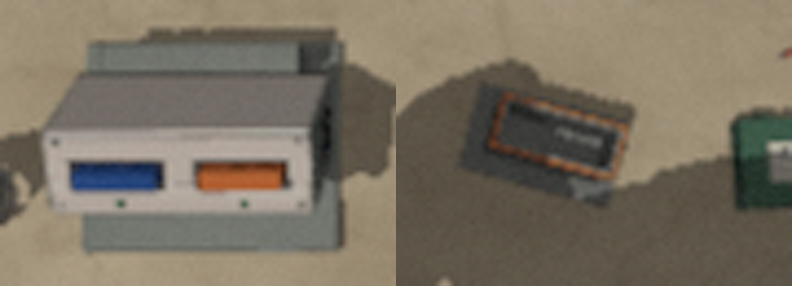

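Run:
```python
from h import *
for n in('top','side'):
    P=cloud(load(n)).reshape(-1,3)
    k=(P[:,0]>.33)&(P[:,0]<.72)&(P[:,1]>-.27)&(P[:,1]<0.0)&(P[:,2]>.03)&(P[:,2]<.6)
    Q=P[k]
    for a in np.arange(.33,.72,.04):
        q=Q[(Q[:,0]>=a)&(Q[:,0]<a+.04)]
        if len(q): print(n,a.round(2),q[:,2].max().round(3),q[:,1].min().round(2),q[:,1].max().round(2))
```

```text
top 0.37 0.43 -0.19 -0.09
top 0.41 0.424 -0.23 -0.06
top 0.45 0.384 -0.23 -0.06
top 0.49 0.375 -0.22 -0.06
top 0.53 0.349 -0.22 -0.06
top 0.57 0.312 -0.22 -0.07
top 0.61 0.256 -0.22 -0.07
top 0.69 0.068 -0.25 -0.12
side 0.45 0.368 -0.11 -0.07
side 0.49 0.366 -0.13 -0.05
side 0.53 0.346 -0.15 -0.06
side 0.57 0.306 -0.15 -0.06
side 0.61 0.247 -0.12 -0.07
side 0.69 0.066 -0.16 -0.11
```

```bash
python3 -m handwheel '[[0,0,-50,-0.14,1],[0,0,-100,-0.28,1],[0,0,-100,-0.42,1],[0,0,-100,-0.56,1],[0,0,-100,-0.7,1],[0,0,-100,-0.84,1],[0,0,-100,-0.98,1],[0,0,-100,-1.12,1]]' 20; python3 -c "
from h import *
s=sensors.get_state();print(s['joint_pos'].round(2),rot(s['orientation']).round(3))"
```

```text
clock: 0.9
tcp_pos: [0.2551, -0.5151, 0.3308]
orientation: [-0.0, 0.702, 0.712, 0.0]
wrist_force: [0.3, -0.2, -0.1]
finger_gap: 0.0856
grip_force: 0.0
[-1.25  0.31  0.28  1.55  0.    0.31] [[-0.015  1.    -0.   ]
 [ 1.     0.015  0.001]
 [ 0.001 -0.    -1.   ]]
```

```bash
python3 -m handwheel '[[20,20,-40,-0.14,1],[40,30,-80,-0.28,1],[60,40,-120,-0.42,1],[85,50,-160,-0.56,1],[110,60,-200,-0.7,1],[150,80,-220,-0.84,1],[190,90,-220,-0.98,1],[190,90,-220,-1.12,1]]'; python3 -c "
from h import *
s=sensors.get_state();print(s['joint_pos'].round(2),rot(s['orientation']).round(3))
c=shot('wrist','w0.png')"
```

```text
clock: 1.7
tcp_pos: [0.3442, -0.3204, 0.5534]
orientation: [0.001, 0.214, 0.977, -0.001]
wrist_force: [0.6, -0.5, 0.4]
finger_gap: 0.0857
grip_force: 0.0
[-0.92  0.28  0.83  2.12  0.   -0.49] [[-0.908  0.418  0.003]
 [ 0.418  0.908 -0.002]
 [-0.003 -0.    -1.   ]]
```

View pics/w0.png

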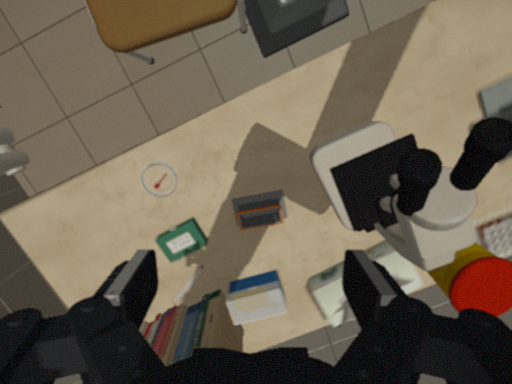

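The wrist view shows the caddy at (260,208), the slide box at (182,240), and the microscope on the right, which I'm clear of at this height. Next I cross to the dock.

```bash
python3 -m handwheel '[[10,45,0,-0.1,1],[20,90,0,-0.2,1],[30,135,0,-0.3,1],[42,180,0,-0.43,1],[54,225,0,-0.43,1],[65,270,0,-0.43,1],[76,315,0,-0.43,1],[88,360,0,-0.43,0.5]]' && python3 -m handwheel '[[0,45,0,0,0],[0,85,20,0,0],[-5,120,50,0,0],[-10,140,90,0,0],[-20,155,130,0,0],[-20,155,170,0,0],[-20,155,190,0,0],[-20,155,190,0,0]]'
python3 - <<'E'
from h import *
s=sensors.get_state();print(s['joint_pos'].round(2),rot(s['orientation']).round(3))
c=shot('wrist','w1.png');P=cloud(c)
E
```

```text
clock: 2.55
tcp_pos: [0.4181, 0.04, 0.5508]
orientation: [-0.0, 0.008, 1.0, -0.0]
wrist_force: [0.9, -0.3, 0.9]
finger_gap: 0.073
grip_force: 0.0
clock: 3.35
tcp_pos: [0.4382, 0.1927, 0.3575]
orientation: [-0.004, 0.007, 1.0, -0.001]
wrist_force: [-0.7, -0.3, 1.4]
finger_gap: 0.0004
grip_force: 0.0
[ 0.25  0.13  0.11  1.57 -0.    0.26] [[-1.     0.014 -0.007]
 [ 0.014  1.    -0.002]
 [ 0.007 -0.002 -1.   ]]
```

View pics/w1.png

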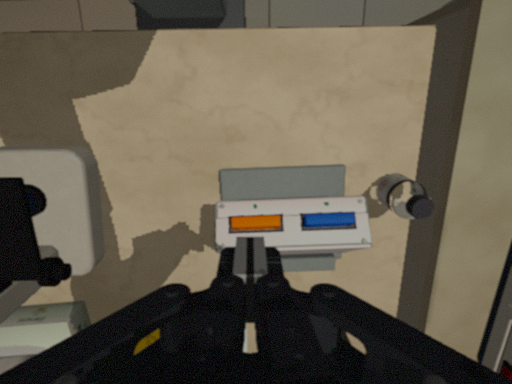

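The orange cap is at (256,223) and the blue one at (329,220). The shut fingers are at (250,260), just above the cap in the picture. Now measuring both caps from this view.

Run:
```python
from h import *
c=load('wrist');P=cloud(c);h,s,v=cv2.split(cv2.cvtColor(c['color'],cv2.COLOR_BGR2HSV))
for n,m in(('o',(h>5)&(h<22)&(s>200)&(v>100)),('b',(h>100)&(h<125)&(s>170)&(v>70))):
    m[:205]=0;m[235:]=0;m[:,:200]=0;m[:,370:]=0
    Q=P[m]; vv,uu=np.nonzero(m)
    print(n,len(Q),np.nanmedian(Q,0).round(4),uu.min(),uu.max(),vv.min(),vv.max(),(np.nanpercentile(Q,2,axis=0)+np.nanpercentile(Q,98,axis=0)).round(4)/2, np.nanpercentile(Q,2,axis=0).round(4),np.nanpercentile(Q,98,axis=0).round(4))
```

```text
o 606 [0.5059 0.1979 0.1415] 231 280 216 229 [0.50905 0.1978  0.13775] [0.4995 0.1694 0.1307] [0.5186 0.2262 0.1448]
b 589 [0.5034 0.2867 0.1414] 305 353 213 226 [0.5065  0.28675 0.13845] [0.4971 0.2587 0.132 ] [0.5159 0.3149 0.1449]
```

```bash
python3 -m handwheel '[[-15,2,40,0,0],[-30,4,80,0,0],[-45,5,120,0,0],[-55,5,160,0,0],[-55,5,190,0,0],[-55,5,190,0,0],[-55,5,190,0,0]]'
python3 - <<'E'
from h import *
s=sensors.get_state();print(tool([.4935,.198,.145]), tool([.4935+.0045,.198,.145-.0078]),rot(s['orientation']).round(3))
E
```

```text
clock: 4.1
tcp_pos: [0.4958, 0.1975, 0.1729]
orientation: [0.001, 0.007, 1.0, 0.0]
wrist_force: [0.0, 0.2, 0.6]
finger_gap: 0.0001
grip_force: 0.0
[ 2.3  0.4 27.9] [-2.2  0.5 35.7] [[-1.     0.013  0.001]
 [ 0.013  1.     0.   ]
 [-0.001  0.    -1.   ]]
```

```bash
python3 -m handwheel '[[2,0,10,0,0],[3,0,20,0,0],[3,0,26,0,0],[3,0,26,0,0]]'; python3 -m handwheel '[[-1,0,1.7,0,0],[-2,0,3.5,0,0],[-2,0,3.5,0,0]]';  python3 -m handwheel '[[-1,0,1.7,0,0],[-2,0,3.5,0,0],[-2,0,3.5,0,0]]'
```

```text
clock: 4.5
tcp_pos: [0.4911, 0.1976, 0.1446]
orientation: [-0.001, 0.006, 1.0, -0.0]
wrist_force: [0.5, -0.6, 0.3]
finger_gap: -0.0002
grip_force: 0.0
clock: 4.8
tcp_pos: [0.4939, 0.1977, 0.1417]
orientation: [0.0, 0.006, 1.0, -0.0]
wrist_force: [-0.6, -0.7, 0.5]
finger_gap: -0.0003
grip_force: 0.0
clock: 5.1
tcp_pos: [0.4958, 0.1977, 0.1387]
orientation: [0.0, 0.006, 1.0, 0.0]
wrist_force: [-1.9, 0.0, 4.9]
finger_gap: -0.0
grip_force: 2.4
```

```bash
python3 -m handwheel '[[-1,0,1.7,0,0],[-2,0,3.5,0,0],[-2,0,3.5,0,0]]'; python3 -m handwheel '[[-1,0,1.7,0,0],[-2,0,3.5,0,0],[-2,0,3.5,0,0]]';  python3 -m handwheel '[[-0.5,0,0.9,0,0],[-1,0,1.7,0,0],[-1,0,1.7,0,0]]'
```

```text
clock: 5.4
tcp_pos: [0.4978, 0.1978, 0.1354]
orientation: [0.0, 0.006, 1.0, 0.0]
wrist_force: [-1.5, -0.0, 6.1]
finger_gap: 0.0002
grip_force: 2.9
clock: 5.7
tcp_pos: [0.4998, 0.1978, 0.1321]
orientation: [0.0, 0.006, 1.0, 0.0]
wrist_force: [-2.5, 1.0, 6.2]
finger_gap: -0.0001
grip_force: 3.2
clock: 6.0
tcp_pos: [0.5001, 0.1978, 0.1317]
orientation: [0.0, 0.006, 1.0, 0.0]
wrist_force: [-8.0, -0.1, 16.2]
finger_gap: -0.0001
grip_force: 8.9
```

```bash
python3 -m handwheel '[[-0.5,0,1,0,0],[-0.5,0,1,0,0]]'; python3 -m handwheel '[[15,0,-30,0,0],[35,0,-70,0,0],[50,0,-110,0,1],[50,0,-120,0,1],[50,0,-120,0,1],[50,0,-120,0,1],[50,0,-120,0,1],[50,0,-120,0,1]]'
python3 - <<'E'
from h import *
c=shot('wrist','w2.png');P=cloud(c);h,s,v=cv2.split(cv2.cvtColor(c['color'],cv2.COLOR_BGR2HSV))
m=(h>5)&(h<22)&(s>200)&(v>100); m&=(P[...,2]>.1)&(P[...,2]<.2)
Q=P[m];print(len(Q),np.nanpercentile(Q,[2,50,98],axis=0).round(4))
m=(h>5)&(h<22)&(s>200)&(v>100); vv,uu=np.nonzero(m); print(uu.min(),uu.max(),vv.min(),vv.max())
E
```

```text
clock: 6.2
tcp_pos: [0.5001, 0.1979, 0.1315]
orientation: [0.0, 0.006, 1.0, 0.0]
wrist_force: [-11.2, -0.8, 22.8]
finger_gap: 0.0001
grip_force: 12.5
clock: 7.0
tcp_pos: [0.4507, 0.1979, 0.2467]
orientation: [-0.002, 0.006, 1.0, -0.0]
wrist_force: [0.2, 0.6, 0.2]
finger_gap: 0.085
grip_force: 0.0
613 [[0.4868 0.1693 0.1576]
 [0.4909 0.1912 0.161 ]
 [0.4992 0.2265 0.1651]]
214 287 243 262
```

View pics/w2.png

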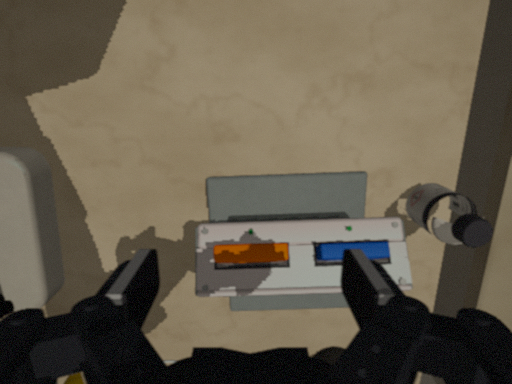

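The cartridge has sprung up; its cap is now at (250,255) and about 24 mm higher. Next I straddle it and grasp.

```bash
python3 -m handwheel '[[-25,0,30,0,0.82],[-45,0,60,0,0.82],[-45,0,85,0,0.82],[-45,0,100,0,0.82],[-45,0,100,0,0.82]]'; python3 -m handwheel '[[0,0,8,0,0.82],[0,0,15,0,0.82],[0,0,15,0,0.82],[0,0,15,0,0.3],[0,0,15,0,0.3],[0,0,15,0,0.3],[0,0,15,0,0.3],[0,0,15,0,0.3]]' 40
```

```text
clock: 7.55
tcp_pos: [0.4942, 0.197, 0.1452]
orientation: [-0.003, 0.006, 1.0, -0.001]
wrist_force: [0.3, -0.1, -0.3]
finger_gap: 0.0697
grip_force: 0.0
clock: 8.35
tcp_pos: [0.4964, 0.1978, 0.134]
orientation: [0.0, 0.006, 1.0, 0.0]
wrist_force: [-1.3, 1.1, 3.1]
finger_gap: 0.0587
grip_force: 43.3
```

```bash
python3 -m handwheel '[[5,0,-8.7,0,0.3],[10,0,-17.3,0,0.3],[17,0,-30,0,0.3],[25,0,-43,0,0.3],[33,0,-57,0,0.3],[42,0,-73,0,0.3],[45,0,-90,0,0.3],[45,0,-130,0,0.3]]' 60;  python3 - <<'E'
from h import *
c=shot('wrist','w3.png');d=shot('side')
cv2.imwrite('pics/g3.png',np.hstack([cv2.resize(c['color'],(400,300)),cv2.resize(d['color'][120:280,80:290],(394,300))]))
E
```

```text
clock: 9.15
tcp_pos: [0.4479, 0.1977, 0.2628]
orientation: [-0.003, 0.006, 1.0, -0.001]
wrist_force: [1.1, 0.5, -1.1]
finger_gap: 0.059
grip_force: 64.7
```

View pics/g3.png

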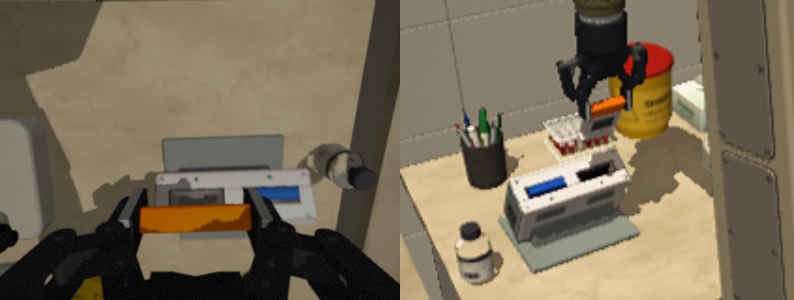

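The cartridge is out and held, leaning about 30° with its foot towards +x. The blue one is still in its bay. I'll carry it over the microscope.

```bash
python3 -m handwheel '[[0,0,-45,0,0.3],[0,0,-90,0,0.3],[0,0,-135,0,0.3],[5,-5,-180,0,0.3],[10,-20,-225,0,0.3],[15,-40,-270,0,0.3],[20,-75,-295,0,0.3],[30,-120,-295,0,0.3]]' && python3 -m handwheel '[[5,-45,0,0,0.3],[10,-90,0,0,0.3],[15,-135,0,0.05,0.3],[20,-180,0,0.1,0.3],[20,-225,0,0.15,0.3],[20,-270,0,0.2,0.3],[20,-315,0,0.24,0.3],[20,-360,0,0.24,0.3]]' &&  python3 -m handwheel '[[5,-40,0,0,0.3],[5,-50,0,0,0.3],[5,-50,0,0,0.3]]'
python3 - <<'E'
from h import *
c=shot('wrist','w4.png'); s=sensors.get_state();print(s['joint_pos'].round(2),rot(s['orientation']).round(3))
E
```

```text
clock: 10.05
tcp_pos: [0.42, 0.0783, 0.5617]
orientation: [0.003, 0.004, 1.0, 0.0]
wrist_force: [0.1, -0.8, -1.6]
finger_gap: 0.0589
grip_force: 65.1
clock: 10.85
tcp_pos: [0.3944, -0.2821, 0.5592]
orientation: [0.0, 0.126, 0.992, -0.0]
wrist_force: [1.7, -0.1, -0.4]
finger_gap: 0.0586
grip_force: 65.1
clock: 11.15
tcp_pos: [0.3777, -0.3296, 0.5578]
orientation: [-0.001, 0.127, 0.992, 0.001]
wrist_force: [-0.2, 0.4, -1.7]
finger_gap: 0.0589
grip_force: 65.1
[-0.88  0.39  1.02  2.2   0.   -0.62] [[-0.968  0.25  -0.   ]
 [ 0.25   0.968  0.001]
 [ 0.     0.001 -1.   ]]
```

View pics/w4.png

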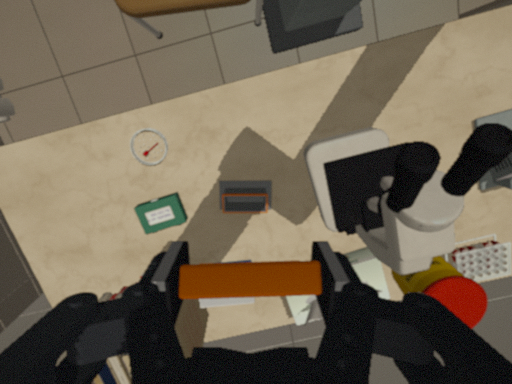

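The caddy's orange rim is at about (222..268, 191..212), nearly square to the gripper, with the slide box at (160,213). I'll fit the rim on the z = 0.064 plane.

Run:
```python
from h import *
c=load('wrist');h,s,v=cv2.split(cv2.cvtColor(c['color'],cv2.COLOR_BGR2HSV))
m=(h>2)&(h<20)&(s>110)&(v>50); w=np.zeros_like(m); w[180:225,205:285]=1; m&=w
vv,uu=np.nonzero(m); print(len(uu),uu.min(),uu.max(),vv.min(),vv.max())
d=np.stack([(uu-c['cx'])/c['fx'],(vv-c['cy'])/c['fy'],np.ones(len(uu))],-1)@rot(c['rotation']).T
P=c['xyz']+d*((.064-c['xyz'][2])/d[:,2])[:,None]
r=cv2.minAreaRect((P[:,:2]*1000).astype(np.float32)); print(r)
print(cv2.boxPoints(r).round(1))
Q=cloud(c)[m]; print(np.nanmedian(Q,0), c['xyz'],c['rotation'])
cv2.imwrite('pics/c4.png',cv2.resize(c['color'][175:230,205:285],(800,550),interpolation=cv2.INTER_CUBIC))
```

```text
292 222 268 193 213
((510.1660461425781, -374.93133544921875), (97.97795104980469, 44.7147216796875), 75.46815490722656)
[[ 476.2 -416.7]
 [ 519.5 -428. ]
 [ 544.1 -333.1]
 [ 500.8 -321.9]]
[ 0.50245063 -0.3762033   0.06258652] [ 0.30355238 -0.31120538  0.70006909] [0.11680358 0.78213101 0.6053001  0.09077334]
```

View pics/c4.png

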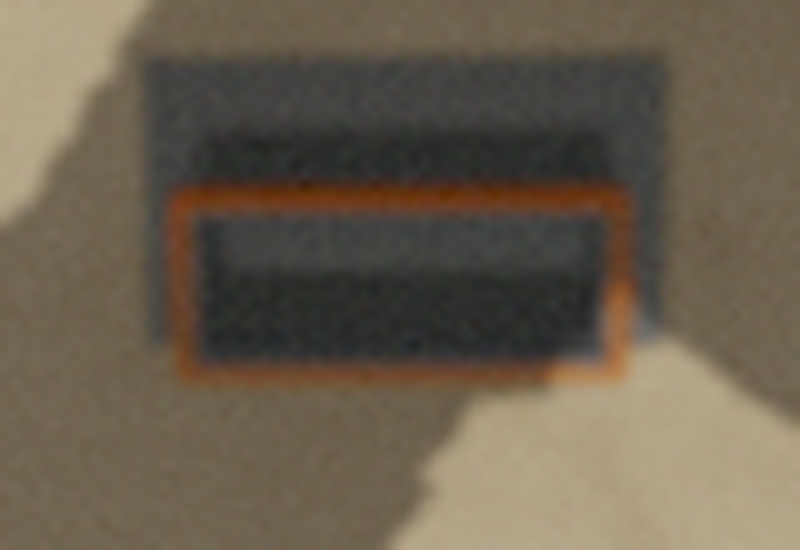

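Run:
```python
from h import *
def ray(c,uv,z):
    uv=np.array(uv,float); d=np.stack([(uv[:,0]-c['cx'])/c['fx'],(uv[:,1]-c['cy'])/c['fy'],np.ones(len(uv))],-1)@rot(c['rotation']).T
    return c['xyz']+d*((z-c['xyz'][2])/d[:,2])[:,None]
c=load('wrist')
P=ray(c,[(221.5,193.5),(267.7,193.5),(267.7,212.3),(222.5,212.3)],.064); print((P*1000).round(),(P.mean(0)*1000).round(1), np.linalg.norm(np.diff(P,axis=0),axis=1))
P=ray(load('top'),[(342.5,195.9)],.064);print(P)
# held cartridge: cap top cloud
h,s,v=cv2.split(cv2.cvtColor(c['color'],cv2.COLOR_BGR2HSV)); m=(h>2)&(h<20)&(s>180); m[:255]=0;m[305:]=0;m[:,:180]=0;m[:,325:]=0
Q=cloud(c)[m]; Q=Q[np.abs(Q[:,2]-.58)<.05]; st=sensors.get_state(); T=(Q-st['tcp_pos'])@rot(st['orientation'])
print(len(T),(np.nanpercentile(T,[2,50,98],axis=0)*1000).round(1))
w,V=np.linalg.eigh(np.cov(T.T)); print(w,V.round(2))
```

```text
[[ 477. -417.   64.]
 [ 502. -323.   64.]
 [ 542. -333.   64.]
 [ 518. -427.   64.]] [ 509.9 -374.9   64. ] [0.09695003 0.04202986 0.09660495]
[[ 0.5077996  -0.37945422  0.064     ]]
4724 [[ -2.1 -30.2 -29.8]
 [  4.1  -2.  -26.6]
 [  9.6  26.6 -22.2]]
[1.06238240e-06 1.49727760e-05 2.90955997e-04] [[-0.52  0.85 -0.04]
 [ 0.02 -0.03 -1.  ]
 [ 0.85  0.53  0.  ]]
```

```bash
python3 -m handwheel '[[-15,-2,43,0,0.3],[-30,-4,88,0,0.3],[-45,-6,133,0,0.3],[-60,-8,178,0,0.3],[-75,-10,223,0,0.3],[-90,-11,268,0,0.3],[-98,-11,308,0,0.3],[-98,-11,308,0,0.3]]' && python3 -m handwheel '[[0,0,0,0,0.3],[0,0,0,0,0.3]]'
python3 - <<'E'
from h import *
c=shot('wrist','w5.png'); s=sensors.get_state();print(s['joint_pos'].round(2),rot(s['orientation']).round(3))
E
```

```text
clock: 12.0
tcp_pos: [0.4691, -0.3587, 0.2452]
orientation: [-0.004, 0.124, 0.992, 0.003]
wrist_force: [-0.4, 0.2, -0.9]
finger_gap: 0.0589
grip_force: 65.0
clock: 12.2
tcp_pos: [0.4714, -0.3635, 0.2543]
orientation: [0.002, 0.125, 0.992, -0.002]
wrist_force: [0.5, 0.2, -1.3]
finger_gap: 0.0589
grip_force: 65.1
[-0.79  0.34  0.15  1.37  0.   -0.54] [[-0.969  0.249  0.004]
 [ 0.249  0.969 -0.004]
 [-0.005 -0.003 -1.   ]]
```

View pics/w5.png

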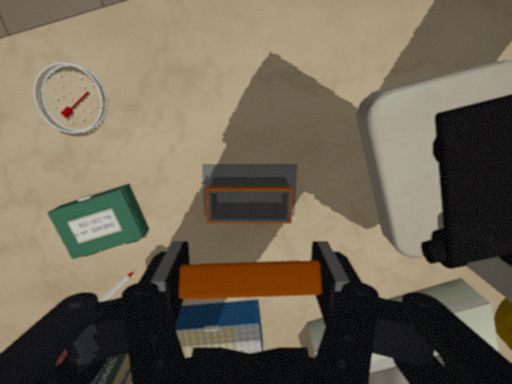

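The caddy rim runs from (205,187) to (293,222), centred under the cartridge in y. That was my tenth and last picture, so I work from numbers from here.

```bash
cat >> h.py <<'E'
def caddy():
    c=shot('wrist'); h,s,v=cv2.split(cv2.cvtColor(c['color'],cv2.COLOR_BGR2HSV))
    m=(h>2)&(h<20)&(s>110)&(v>50); w=np.zeros_like(m); w[178:232,195:305]=1; m&=w
    m=cv2.morphologyEx(m.astype(np.uint8),cv2.MORPH_OPEN,np.ones((2,2)))>0
    vv,uu=np.nonzero(m); d=np.stack([(uu-c['cx'])/c['fx'],(vv-c['cy'])/c['fy'],np.ones(len(uu))],-1)@rot(c['rotation']).T
    P=c['xyz']+d*((.064-c['xyz'][2])/d[:,2])[:,None]; st=sensors.get_state()
    T=(P-st['tcp_pos'])@rot(st['orientation'])*1000
    return st,cv2.minAreaRect((P[:,:2]*1000).astype(np.float32)),T,cloud(c)[m],(uu.min(),uu.max(),vv.min(),vv.max())
E
python3 - <<'E'
from h import *
st,r,T,Q,b=caddy(); print(st['tcp_pos'].round(4),r,b,np.nanmedian(Q,0)); lo,hi=np.percentile(T,[1,99],axis=0); print(lo.round(1),hi.round(1),((lo+hi)/2).round(1))
E
```

```text
[ 0.4713 -0.3641  0.2541] ((511.0794372558594, -374.8242492675781), (96.5187759399414, 43.62922286987305), 75.74468994140625) (np.int64(207), np.int64(294), np.int64(187), np.int64(224)) [ 0.50154496 -0.37568622  0.06301818]
[-62.2 -47.8 190.1] [-18.4  47.9 190.5] [-4.030e+01  1.000e-01  1.903e+02]
```

```bash
python3 -m handwheel '[[0,0,35,0,0.3],[1,1,70,0,0.3],[2,2,95,0,0.3],[2,2,115,0,0.3],[2,2,122,0,0.3],[2,2,122,0,0.3]]' && python3 -m handwheel '[[0,0,5,0,0.3],[0,0,10,0,0.3],[0,0,15,0,0.3],[0,0,18,0,0.3],[0,0,18,0,0.3],[0,0,18,0,0.3]]'
```

```text
clock: 12.9
tcp_pos: [0.469, -0.3613, 0.1291]
orientation: [0.0, 0.126, 0.992, -0.0]
wrist_force: [-0.7, -0.3, -0.8]
finger_gap: 0.0589
grip_force: 65.1
clock: 13.5
tcp_pos: [0.469, -0.361, 0.1106]
orientation: [-0.0, 0.126, 0.992, 0.0]
wrist_force: [0.2, 0.2, -0.8]
finger_gap: 0.0591
grip_force: 65.1
```

```bash
python3 -m handwheel '[[-2,0,0,0,0.3],[-5,0,0,0,0.3],[-8,0,0,0,0.3],[-8,0,0,0,0.3],[-8,0,0,0,0.3]]' 25; python3 -m handwheel '[[-3,0,0,0,0.3],[-6,0,0,0,0.3],[-8,0,-1,0,0.3],[-8,0,-1,0,0.3]]'
python3 - <<'E'
from h import *
c=load('wrist');c=shot('wrist');st=sensors.get_state()
h,s,v=cv2.split(cv2.cvtColor(c['color'],cv2.COLOR_BGR2HSV)); m=(h>2)&(h<20)&(s>180); m[:240]=0;m[320:]=0;m[:,:180]=0;m[:,325:]=0
T=(cloud(c)[m]-st['tcp_pos'])@rot(st['orientation']);T=T[np.abs(T[:,2]+.025)<.03]
print(len(T),(np.nanpercentile(T,[2,50,98],axis=0)*1000).round(1)); w,V=np.linalg.eigh(np.cov(T.T)); print(V[:,0].round(2))
E
```

```text
clock: 14.0
tcp_pos: [0.4757, -0.3628, 0.1103]
orientation: [-0.001, 0.126, 0.992, 0.0]
wrist_force: [-4.8, 1.0, 1.1]
finger_gap: 0.0584
grip_force: 65.3
clock: 14.4
tcp_pos: [0.4819, -0.3633, 0.1107]
orientation: [-0.003, 0.126, 0.992, 0.001]
wrist_force: [-8.5, 3.4, 2.5]
finger_gap: 0.0587
grip_force: 65.4
5104 [[ -2.  -28.7 -30.4]
 [  4.6  -0.6 -27.2]
 [  9.8  27.9 -14.1]]
[ 0.73 -0.02 -0.68]
```

```bash
cat >> h.py <<'E'
def tilt():
    c=shot('wrist');st=sensors.get_state()
    h,s,v=cv2.split(cv2.cvtColor(c['color'],cv2.COLOR_BGR2HSV)); m=((h>2)&(h<20)&(s>180)).astype(np.uint8); m[:225]=0;m[330:]=0;m[:,:180]=0;m[:,325:]=0
    m=cv2.erode(m,np.ones((5,5)))>0; vv,_=np.nonzero(m)
    T=(cloud(c)[m]-st['tcp_pos'])@rot(st['orientation'])*1000
    k=np.abs(T[:,2]+25)<40; T=T[k]; vv=vv[k]
    # mean profile in x-z per row
    return [(int(r),T[vv==r,0].mean().round(1),T[vv==r,2].mean().round(1)) for r in range(vv.min(),vv.max()+1,3)]
E
python3 -m handwheel '[[-2,0,0,0,0.3],[-4,0,0,0,0.3],[-4,0,-1,0,0.3],[-4,0,-1,0,0.3]]' 25; python3 -c "
from h import *
print(tilt())"
```

```text
clock: 14.85
tcp_pos: [0.4857, -0.3642, 0.1111]
orientation: [-0.003, 0.126, 0.992, 0.002]
wrist_force: [-6.0, 2.8, -1.2]
finger_gap: 0.0589
grip_force: 65.4
[(260, np.float64(8.2), np.float64(-18.5)), (263, np.float64(9.9), np.float64(-24.1)), (266, np.float64(9.2), np.float64(-25.3)), (269, np.float64(8.2), np.float64(-26.0)), (272, np.float64(7.1), np.float64(-26.5)), (275, np.float64(5.9), np.float64(-26.9)), (278, np.float64(4.8), np.float64(-27.4)), (281, np.float64(3.8), np.float64(-28.0)), (284, np.float64(2.6), np.float64(-28.4)), (287, np.float64(1.5), np.float64(-28.9)), (290, np.float64(0.5), np.float64(-29.4)), (293, np.float64(-0.7), np.float64(-29.8))]
```

```bash
python3 -m handwheel '[[-4,0,-1,0,0.3],[-8,0,-2,0,0.3],[-12,0,-2,0,0.3],[-16,0,-3,0,0.3],[-20,0,-4,0,0.3],[-20,0,-4,0,0.3]]' ; python3 -c "
from h import *
print([tuple(map(float,x)) for x in tilt()])"
```

```text
clock: 15.5
tcp_pos: [0.5062, -0.3697, 0.1162]
orientation: [-0.002, 0.125, 0.992, 0.001]
wrist_force: [-6.3, 2.7, 3.3]
finger_gap: 0.0591
grip_force: 66.8
[(249.0, 7.5, -7.0), (252.0, 8.5, -11.8), (255.0, 9.4, -16.4), (258.0, 10.5, -21.1), (261.0, 11.1, -24.7), (264.0, 10.9, -26.9), (267.0, 10.0, -27.6), (270.0, 8.8, -28.0), (273.0, 7.6, -28.2), (276.0, 6.4, -28.5), (279.0, 5.1, -28.7), (282.0, 3.9, -29.0), (285.0, 2.6, -29.2), (288.0, 1.3, -29.4), (291.0, 0.1, -29.7)]
```

```bash
python3 -m handwheel '[[-4,0,0,0,0.3],[-8,0,-1,0,0.3],[-12,0,-1,0,0.3],[-15,0,-1,0,0.3],[-15,0,-1,0,0.3]]' && python3 -m handwheel '[[3,0,0,0,0.3],[5,0,5,0,0.3],[5,0,10,0,0.3],[5,0,10,0,0.3]]'; python3 -c "
from h import *
print([tuple(map(float,x)) for x in tilt()])"
```

```text
clock: 16.05
tcp_pos: [0.5208, -0.3737, 0.1173]
orientation: [-0.002, 0.125, 0.992, 0.001]
wrist_force: [-6.9, 2.1, 3.1]
finger_gap: 0.0591
grip_force: 67.8
clock: 16.45
tcp_pos: [0.5174, -0.3733, 0.1066]
orientation: [-0.0, 0.126, 0.992, 0.0]
wrist_force: [0.4, 0.3, -0.5]
finger_gap: 0.0587
grip_force: 67.3
[(243.0, 11.1, -7.2), (246.0, 11.4, -11.0), (249.0, 11.2, -13.6), (252.0, 11.7, -17.3), (255.0, 11.9, -20.3), (258.0, 11.8, -22.9), (261.0, 12.0, -25.7), (264.0, 11.6, -27.5), (267.0, 10.8, -28.4), (270.0, 9.5, -28.6), (273.0, 8.2, -28.7), (276.0, 6.9, -28.8), (279.0, 5.6, -29.0), (282.0, 4.2, -29.0), (285.0, 2.9, -29.0), (288.0, 1.5, -29.1), (291.0, 0.1, -29.1)]
```

```bash
python3 -m handwheel '[[0,0,8,0,0.3],[0,0,16,0,0.3],[0,0,22,0,0.3],[0,0,26,0,0.3],[0,0,28,0,0.3],[0,0,28,0,0.3]]' ; python3 -m handwheel '[[0,0,1,0,0.3],[0,0,2,0,0.3],[0,0,3,0,0.3],[0,0,3,0,0.3]]'
```

```text
clock: 17.1
tcp_pos: [0.5173, -0.3733, 0.0792]
orientation: [-0.0, 0.126, 0.992, 0.0]
wrist_force: [-0.9, -0.8, -0.4]
finger_gap: 0.0586
grip_force: 67.3
clock: 17.5
tcp_pos: [0.5174, -0.3735, 0.0766]
orientation: [0.0, 0.126, 0.992, -0.0]
wrist_force: [0.8, -0.3, -1.3]
finger_gap: 0.0588
grip_force: 67.3
```

```bash
python3 -m handwheel '[[0,0,1,0,0.3],[0,0,1,0,0.85],[0,0,1,0,0.85],[0,0,1,0,0.85],[0,0,1,0,0.85],[0,0,-10,0,0.95],[0,0,-30,0,0.95],[0,0,-60,0,0.95]]' && python3 -m handwheel '[[5,0,-40,0,0.95],[20,0,-80,0,0.95],[50,0,-110,0,0.95],[80,0,-130,0,0.95],[80,0,-130,0,0.95],[80,0,-130,0,0.95],[80,0,-130,0,0.95]]'
python3 - <<'E'
from h import *
for n in ('wrist','top','side'):
    c=shot(n); P=cloud(c); h,s,v=cv2.split(cv2.cvtColor(c['color'],cv2.COLOR_BGR2HSV))
    m=(h>2)&(h<20)&(s>150)&(abs(P[...,0]-.51)<.06)&(abs(P[...,1]+.375)<.06)&(P[...,2]>.08)&(P[...,2]<.2)
    Q=P[m]; print(n,len(Q)); 
    if len(Q)>5: print(np.percentile(Q,[2,50,98],axis=0).round(4))
    b=(h>100)&(h<125)&(s>170)&(abs(P[...,0]-.5)<.05)&(abs(P[...,1]-.287)<.06); Q=P[b]
    if len(Q)>5: print('blue',np.median(Q,0).round(4))
    g=(h>60)&(h<95)&(s>90)&(abs(P[...,0]-.5)<.06)&(abs(P[...,1]+.577)<.06); Q=P[g]
    if len(Q)>5: print('green',np.median(Q,0).round(4))
E
```

```text
clock: 18.3
tcp_pos: [0.5165, -0.3727, 0.1363]
orientation: [-0.001, 0.126, 0.992, 0.001]
wrist_force: [0.7, -0.7, 0.4]
finger_gap: 0.0814
grip_force: 0.0
clock: 19.0
tcp_pos: [0.4403, -0.3536, 0.2661]
orientation: [-0.0, 0.126, 0.992, 0.0]
wrist_force: [-0.4, 0.1, 0.2]
finger_gap: 0.0815
grip_force: 0.0
wrist 1082
[[ 0.5028 -0.4009  0.0815]
 [ 0.5124 -0.3737  0.1026]
 [ 0.5242 -0.3456  0.1047]]
green [ 0.4879 -0.5587  0.0302]
top 85
[[ 0.5057 -0.4015  0.0846]
 [ 0.5159 -0.3732  0.1031]
 [ 0.5268 -0.3472  0.1088]]
blue [0.5035 0.2881 0.141 ]
side 110
[[ 0.5053 -0.4025  0.0806]
 [ 0.5144 -0.372   0.0957]
 [ 0.5261 -0.3446  0.1085]]
blue [0.5014 0.2886 0.1396]
green [ 0.4765 -0.5446  0.0268]
```

```bash
python3 -c "
from h import *
print(workorder.hand_in())"
```

```text
the job is handed in; nothing more can be done
None
```

The job is handed in at about 19 s on the clock: the spent cartridge was tripped, drawn out and left standing upright and released in the caddy. Depth readings put its cap top at about 104 mm and the blue cartridge still in its bay. I never went near the bottle or slide box, though I did not confirm their final positions, and no verdict came back.

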